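# Index the dial fixture and load a brass blank

## Task

Turn the knob of the dial fixture clockwise, click by click, until its nest of pins stands in the middle of the open loading window on the green side, and lay the brass plate flat into the nest. Then turn the knob on by exactly three more clicks clockwise, so that the loaded nest rests under the red frame of the clear guard, and let go. Leave the steel plate and the other things on the bench where they are.

Things in the scene. Friction and masses are not known exactly. Their poses are not given: they have to be found in the camera images.
- dial (a joint): angle (rad) of dial and knob, one body; grows clockwise seen from above. Spring clicks every 0.698 (40 deg) from 0 to 5.585 (click 8), stops just beyond. The free dial is pulled into the nearest click (up to about 0.3 N m to leave it). Nest in the middle of the loading window: click 3 (2.094); under the red frame: click 6 (4.189). Starts at rest in click 1 or 2.
- knob_grip (a point): point on the dial's axis to grip the knob, 78 mm above the bench. The knob is a black upright bar 50 long, 14 thick, 37 high, top 88 mm above the bench; x runs along the bar towards the nest (white line on its top); it turns with the dial. Below it lies the guard, top 52 mm above the bench.
- nest (a point): middle of the nest's dark floor on the dial, 36 mm above the bench, 80 mm from the axis; x points away from the axis, z up. It takes a plate 56 (x) by 36 (y) mm with about 2 mm play between eight pins, 4 mm thick, 7 mm high, at x +-32, y +-11 and x +-24.5, y +-22 mm: fingers have the middle 45 mm of the long sides free.
- fixture: round green housing, radius 125, height 30 mm, fixed; origin on the bench on the dial's axis. Grey dial, radius 116, top 36 mm above the bench. A clear guard, underside 49, top 52 mm above the bench, covers radius 30 to 125 mm but for the open loading window, edged green: 45 deg to both sides of the housing's -x. Red frame on the guard: 120 deg clockwise from there.
- brass_plate_mid (a point): centre of the brass plate, yellow, 56 (its x) by 36 (its y) by 6 mm (z), two dark spots on top, about 0.09 kg; it lies flat on the bench, its centre 3 mm up
- steel_plate_mid (a point): centre of the steel plate, grey, same size and shape as the brass one, lying on the bench
- bolt_mid (a point): centre of the thick hexagon bolt standing on its head, 22 mm wide, 52 mm high
- bolt2_mid (a point): centre of the thin hexagon bolt standing on its head, 18 mm wide, 46 mm high
- key_mid (a point): centre of the small chuck key lying on the bench, 68 by 80 by 17 mm
- tin_mid (a point): centre of the open bare tin, 64 mm across, 32 mm high
- oiler_mid (a point): centre of the copper oil can, body 64 mm across and 58 mm high, thin spout up to 125 mm

How it is judged:
On the way, in this order (a step that is already met when the one before it is completed fails the run):
1. the dial stands at the click where the empty nest is in the loading window (value of joint dial between 1.9943 and 2.1943 rad and distance between brass_plate_mid and nest above 0.05 m), for 0.2 s.
2. the brass plate lies in the nest, still in the loading window (x of brass_plate_mid in the frame of nest between -0.004 and 0.004 m and y of brass_plate_mid in the frame of nest between -0.004 and 0.004 m and z of brass_plate_mid in the frame of nest between 0 and 0.006 m and angle between the x axis of brass_plate_mid and the x axis of nest, either way round below 0.15 rad and value of joint dial between 1.9443 and 2.2443 rad), for 0.2 s.
At the end, for the whole second after the job is handed in: the dial rests in click 6, three clicks past the loading window (within 0.1 rad), with the brass plate lying flat in the nest (centre within 4 mm of the nest's middle along and across, square to it within 0.15 rad, down on its floor) (x of brass_plate_mid in the frame of nest between -0.004 and 0.004 m and y of brass_plate_mid in the frame of nest between -0.004 and 0.004 m and z of brass_plate_mid in the frame of nest between 0 and 0.006 m and angle between the x axis of brass_plate_mid and the x axis of nest, either way round below 0.15 rad and value of joint dial between 4.0886 and 4.2886 rad and velocity of joint dial between -0.05 and 0.05 rad/s); the robot touches nothing.
It fails at once if the steel plate is shifted (25 mm) (distance of steel_plate_mid from where it was at the start of the episode above 0.025 m).
It fails at once if a bolt, the chuck key, the tin or the oil can is shifted or knocked over (25 mm) (distance of any of bolt_mid, bolt2_mid, key_mid, tin_mid, oiler_mid from where it was at the start of the episode above 0.025 m).
It also fails if it takes over 72 s, if anything falls off the work surface, if the arm or the gripper's body presses on something with over 40 N, if the wrist force passes 120 N, or if a joint passes its speed limit or range.

## Robot

A 6-joint arm with a two-finger parallel gripper is mounted at the origin on a cart in front of the work surface, level with it; the furniture and walls round the work are solid. World frame = base frame: x ahead of the robot, y to its left, z up, the work surface at z = 0. Lengths are in m, angles in rad, forces in N, time in s.
With the tool pointing down it reaches from about 0.4 to 0.825 m from the base axis. Payload 7 kg.
Tool frame: the origin (TCP) lies on the mounting face of the last link; the fingertips stand 178 mm ahead of it and the grasp point (between the pads) lies arm.grip_depth ahead of it (arm.grip_depth is the distance from the TCP to the grasp point, in m); z points along the fingers, y is the direction in which the jaws open and shut (so a half turn about z gives the same grasp; the last joint's range is limited). The gripper opens to 88 mm and grips with 3 to 60 N. Pads are 19 mm wide; open, the fingers measure 130 mm over their backs; the gripper's body (78 mm by 193 mm) begins 47 mm behind the grasp point.
Start: joints at [-1.026, 0.359, 0.012, 0, -1.224, -0.288], TCP at [0.171, -0.653, 0.405] pointing down, gripper open.
Joint ranges: [-3.07, 3.07], [-1.43, 2.12], [-1.02, 1.25], [-3.03, 1.67], [-3.05, -0], [-3.03, 3.03]. Speed limits (rad/s): [2.39, 2.39, 3.01, 3.14, 3.14, 3.14].

## Interface

Orientations are given as [roll, pitch, yaw] about the fixed x, y, z axes, in that order (R = Rz(yaw) Ry(pitch) Rx(roll)).
In Python, from station import arm gives the robot as it stands.
- The arm moves only by the tool carry_out, never from a script. Its argument "targets" is a list that holds one entry, the list of rows, each a list of 7 numbers: the turn, a rotation vector about the tool's x, y, z in units of 8 degrees (1.0 is 8 degrees), then the shift along the tool's x, y, z in units of 2.5 cm (1.0 is 2.5 cm), then the opening, from -1 (shut) to 1 (fully open). A call has 1 to 20 rows; each row shifts and turns the commanded pose from where the row before left it, along the tool's axes as they then stand; what a row does not reach is not made up. A row lasts 1/8 s, in which the tool goes at most 62.5 mm and 10.7 degrees, less where a joint would pass 70% of its speed; a pose out of reach is approached as far as the arm can. A call with a number of a shift or a turn outside -1 to 1 is refused whole. A call with a gripper value outside its range is refused whole. The fingers move at their own pace and stop on an object; "squeeze" is the grip in N (left out, the last holds). Time passes only in rows, so rows that do not move let the fingers close. It gives the time, the measured TCP pose, the force and the opening at its end, in the units of the state.
- arm.get_state(): the state, without advancing time (a new reading comes with each control period).
- arm.grab_frame(name): name is "scene" or "top" or "wrist"; returns (picture, depth): 384x512x3 uint8, red, green, blue; 384x512 float32, m along the optical axis (not along the pixel's ray), 0 where there is no reading.
- arm.camera_model(name): a dict with "camera_matrix" (3x3 intrinsics, pixels), "world_from_camera" (4x4, takes a point from camera to world coordinates). Camera axes: x right, y down, z forward; pixel columns grow to the right and rows downward; lengths in m; the calibration is good to about 2 mm. A picture is of the moment at which its call begins: read the wrist's pose just before it. camera_model takes no time and is no camera call; for the wrist camera it gives the pose at the moment of the call.
- arm.job_done(): hands the job in, once; it reports no verdict.
Trained networks look in the newest picture that a camera, given by its name, has taken for a name from the list of things; names that differ only in an ending like _2 or _b are one class to them, and where a whole thing is asked for, a point or a joint stands for the part that bears it (a point fixed in the world has none). Each returns a list of dicts, best first, with "conf" (0 to 1); they miss things now and then, are a little off and sometimes report something else, mostly with a low value. They report only what shows in the picture. A call takes as long as a camera call.
- arm.spot_in(camera, query): "point" ([row, column] in pixels, amid what is visible of it).
- arm.landmark_of(camera, query): "point" ([row, column] in pixels: a listed point, or the origin of a listed thing).
The state is a dict: "t": time; "q": joint angles; "qd": joint speeds; "joint_efforts": joint torques, N m; "eef_pos": TCP position; "ee_rot": TCP orientation; "force": force on the tool from outside, world axes, zero at the start; "moment": the same for the moment, N m; "width": finger opening in m.
Only numpy, scipy, OpenCV 4.12 (cv2) and the standard library are available. Lean on these libraries where they do the work, as an engineer would, in place of code of your own. Each camera call takes 0.05 s, during which the arm holds its last target.

## Working session

There is one attempt and no reset: what is moved stays moved. The work goes in short steps, Python scripts to look and compute and a tool call to move; the robot and the scene stay as the last step left them, time stands still between calls to the robot, and variables do not carry over. Pictures are saved under pics/ and viewed, and the job is handed in when it is done.

Besides the shell and the picture viewer there is one more tool, called as name(argument=value, ...), one argument or row to a line, values as JSON. carry_out: Moves the arm, as the interface text tells. Its arguments: {"type":"object","properties":{"targets":{"type":"array"},"squeeze":{"type":"number"}},"required":["targets"]}

```bash
ls; mkdir -p pics; cat > h.py <<'E'
import numpy as np, cv2
from station import arm
def save(n,f):
    p,d=arm.grab_frame(n); cv2.imwrite('pics/'+f,p[:,:,::-1]); return p,d
def pix2w(cam,r,c,depth=None,z=None,m=None):
    m=m or arm.camera_model(cam); K=np.array(m['camera_matrix']);T=np.array(m['world_from_camera'])
    ray=np.linalg.inv(K)@np.array([c,r,1.0])
    if z is not None:
        d=T[:3,:3]@ray; s=(z-T[2,3])/d[2]; return T[:3,3]+s*d
    return T[:3,:3]@(ray*depth)+T[:3,3]
def w2pix(cam,p):
    m=arm.camera_model(cam);K=np.array(m['camera_matrix']);T=np.linalg.inv(np.array(m['world_from_camera']))
    q=K@(T[:3,:3]@np.array(p)+T[:3,3]); return q[1]/q[2],q[0]/q[2]
E
python3 - <<'E'
from h import *
s=arm.get_state(); print(s, arm.grip_depth)
for c in ['top','scene','wrist']:
    p,d=save(c,c+'0.png')
    print(c,np.round(arm.camera_model(c)['world_from_camera'],3).tolist(),np.array(arm.camera_model(c)['camera_matrix']).tolist())
for q,z in [('knob_grip',.078),('nest',.036),('fixture',0),('brass_plate_mid',.003),('steel_plate_mid',.003),('bolt_mid',.026),('bolt2_mid',.023),('key_mid',.008),('tin_mid',.016),('oiler_mid',.03)]:
    for r in arm.landmark_of('top',q)[:2]:
        print(q,round(r['conf'],2),np.round(r['point'],1),np.round(pix2w('top',*r['point'],z=z),4))
E
```

```text
pics
{'t': 0.0, 'q': array([-1.02589801e+00,  3.59377430e-01,  1.10393037e-02, -3.73748064e-04,
       -1.22408227e+00, -2.88080235e-01]), 'qd': array([ 0.00103595,  0.00188468, -0.00121807, -0.00156475,  0.00254252,
        0.00165553]), 'joint_efforts': array([ 3.51971694e-04, -5.82717919e+01,  2.93067473e+01,  6.99775279e+00,
        6.99288736e-03, -1.31287738e-04]), 'eef_pos': array([ 0.17138916, -0.65266828,  0.40371579]), 'ee_rot': array([ 3.13993568e+00, -1.24598691e-04, -2.88490176e+00]), 'force': array([-0.647225  ,  0.13861408, -0.68736976]), 'moment': array([ 0.00416084, -0.03502116,  0.04949939]), 'width': 0.08772154408186864} 0.1593
top [[0.011, -0.989, 0.148, 0.373], [-1.0, -0.01, 0.008, -0.039], [-0.006, -0.148, -0.989, 1.217], [0.0, 0.0, 0.0, 1.0]] [[354.509856801627, 0.0, 246.9609137795195], [0.0, 354.509856801627, 194.26047728046728], [0.0, 0.0, 1.0]]
scene [[-0.853, -0.242, 0.463, -0.143], [-0.522, 0.436, -0.733, 1.013], [-0.025, -0.867, -0.498, 0.793], [0.0, 0.0, 0.0, 1.0]] [[435.71742349280487, 0.0, 248.9271680861719], [0.0, 435.71742349280487, 183.2084987413904
[... 229 characters left out ...]
, [0.0, 0.0, 1.0]]
knob_grip 0.71 [186.3 216.4] [0.5687 0.0694 0.078 ]
knob_grip 0.58 [215.8 351.6] [ 0.4769 -0.3676  0.078 ]
nest 0.78 [197.9 234.8] [0.537  0.0105 0.036 ]
nest 0.27 [224.8 132.9] [0.4431 0.3487 0.036 ]
fixture 0.98 [192.3 213. ] [0.5609 0.0881 0.    ]
fixture 0.61 [194.6 125.2] [0.5497 0.3935 0.    ]
steel_plate_mid 0.47 [216.3 290. ] [ 0.4798 -0.1784  0.003 ]
bolt_mid 0.44 [209.8 329.1] [ 0.5011 -0.3076  0.026 ]
bolt2_mid 0.57 [195.7 124.9] [0.5426 0.3861 0.023 ]
key_mid 0.64 [216.4 351. ] [ 0.4812 -0.3857  0.008 ]
tin_mid 0.76 [239.3 253. ] [ 0.3999 -0.0521  0.016 ]
tin_mid 0.23 [190.4 383.2] [ 0.5709 -0.4964  0.016 ]
oiler_mid 0.85 [187.  382.3] [ 0.5802 -0.4885  0.03  ]
```

```bash
python3 - <<'E'
import cv2
a=cv2.imread('pics/top0.png'); c=a[140:270,90:410]; cv2.imwrite('pics/top0c.png',cv2.resize(c,None,fx=2.5,fy=2.5,interpolation=cv2.INTER_CUBIC))
E
```

```text
(no output)
```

View pics/top0.png

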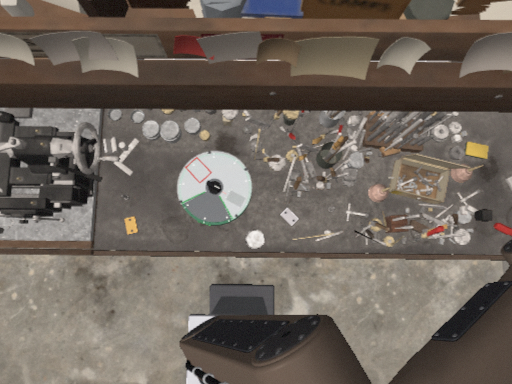

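View pics/scene0.png

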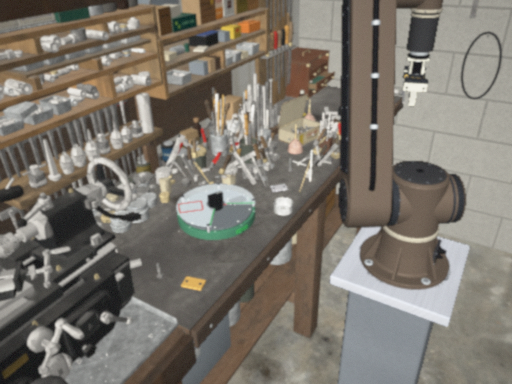

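```bash
ls pics
```

```text
scene0.png
top0.png
top0c.png
wrist0.png
```

View pics/top0c.png

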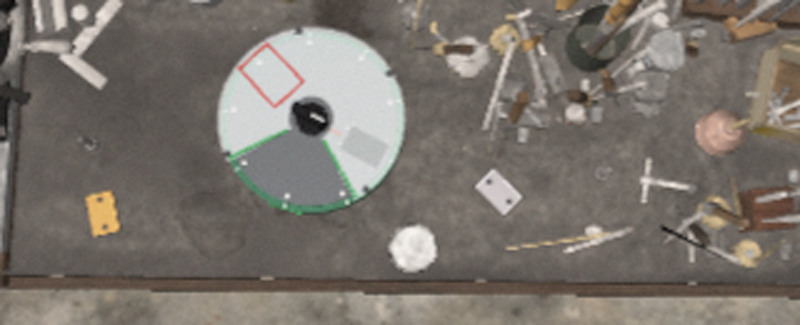

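View pics/wrist0.png

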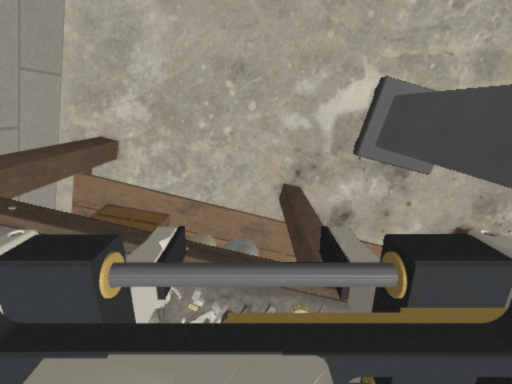

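carry_out(
  targets=[
    [[0,0,0,-1,0.97,0,1],[0,0,0,-1,0.97,0,1],[0,0,0,-1,0.97,0,1],[0,0,0,-1,0.97,0,1],[0,0,0,-1,0.97,0,1],[0,0,0,-1,0.97,0,1],[0,0,0,-1,0.97,0,1],[0,0,0,-1,0.97,0,1],[0,0,0,-1,0.97,0,1],[0,0,0,-1,0.97,0,1],[0,0,0,-1,0.97,0,1],[0,0,0,-1,0.97,0,1],[0,0,0,-1,0.97,0,1],[0,0,0,-1,0.97,0,1],[0,0,0,-1,0.97,0,1],[0,0,0,-1,0.97,0,1],[0,0,0,-1,0.97,0,1],[0,0,0,-1,0.97,0,1],[0,0,0,-1,0.97,0,1],[0,0,0,-1,0.97,0,1]],
  ],
)

```text
t: 3.15
eef_pos: [0.5323, -0.0557, 0.4049]
ee_rot: [-3.142, 0.001, -2.885]
force: [-0.3, 0.0, 0.2]
width: 0.0873
```

carry_out(
  targets=[
    [[-0.0,0,-1,-0.8,0.97,0,1],[0,0,-1,-0.8,0.97,0,1],[0,0,-1,-0.8,0.97,0,1],[0,0,0,0,0,0,1]],
  ],
)

```text
t: 3.65
eef_pos: [0.5592, 0.0346, 0.4046]
ee_rot: [3.142, 0.0, -2.463]
force: [0.3, 0.0, 0.6]
width: 0.0875
```

```bash
python3 - <<'E'
from h import *
s=arm.get_state(); print(s['t'],s['q'],s['eef_pos'],s['ee_rot'])
save('wrist','w1.png')
for q,z in [('knob_grip',.078),('nest',.036),('fixture',0),('brass_plate_mid',.003)]:
    for r in arm.landmark_of('wrist',q)[:2]:
        print(q,round(r['conf'],2),np.round(r['point'],1),np.round(pix2w('wrist',*r['point'],z=z),4))
E
```

```text
3.65 [ 4.11105409e-01  1.70823865e-01 -2.44640120e-01 -6.37222257e-05
 -1.15520823e+00 -1.30295436e+00] [0.55922863 0.03457283 0.40457588] [ 3.14156928e+00  1.35114621e-04 -2.46267100e+00]
knob_grip 0.73 [212.4 272.3] [0.5761 0.0777 0.078 ]
fixture 0.94 [191.  272.3] [0.5701 0.0791 0.    ]
brass_plate_mid 0.6 [239.6 464.4] [0.4414 0.3675 0.003 ]
```

View pics/w1.png

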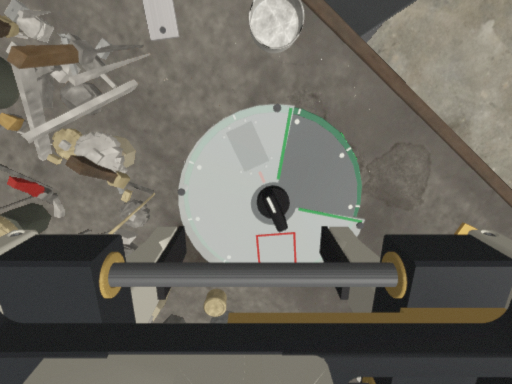

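```bash
cat > fit.py <<'E'
from h import *
from scipy.optimize import least_squares
def planepts(rc,z,m): return np.array([pix2w('wrist',r,c,z=z,m=m)[:2] for r,c in rc])
def fitwin(img,m,show=False):
    hsv=cv2.cvtColor(img,cv2.COLOR_RGB2HSV)
    g=(hsv[...,0]>45)&(hsv[...,0]<85)&(hsv[...,1]>120)&(hsv[...,2]>60)
    rc=np.argwhere(g); P=planepts(rc,.052,m)
    return rc,P
E
python3 - <<'E'
from fit import *
img=cv2.imread('pics/w1.png')[:,:,::-1].copy(); m=arm.camera_model('wrist')
rc,P=fitwin(img,m); print(len(rc))
c0=np.array([.5761,.0777])
d=P-c0; r=np.hypot(*d.T); k=(r<.135)&(r>.02); P=P[k];print(k.sum())
# robust: radial line fit of two edges 90deg apart w/ center unknown, yaw unknown
def res(p):
    cx,cy,a=p; d=P-[cx,cy]; r=np.hypot(*d.T); th=np.arctan2(d[:,1],d[:,0])-a
    th=np.angle(np.exp(1j*th))
    e1=r*np.sin(np.abs(th)-np.pi/4); e2=r-.125
    return np.where(np.abs(e1)<np.abs(e2),e1,e2)
for a0 in (160,170,180):
    s=least_squares(res,[*c0,np.deg2rad(a0)],loss='soft_l1',f_scale=.002); print(s.x[:2],np.rad2deg(s.x[2]),s.cost)
# circle via edge of guard: red frame
hsv=cv2.cvtColor(img,cv2.COLOR_RGB2HSV)
red=((hsv[...,0]<8)|(hsv[...,0]>172))&(hsv[...,1]>130)&(hsv[...,2]>120)
R=planepts(np.argwhere(red),.052,m); d=R-s.x[:2]; r=np.hypot(*d.T); R=R[(r<.125)&(r>.03)]
print('red centre',len(R),(R.min(0)+R.max(0))/2, cv2.minAreaRect(R.astype(np.float32)*1000))
big=cv2.resize(img[90:260,170:380],None,fx=3.6,fy=3.4,interpolation=cv2.INTER_CUBIC); cv2.imwrite('pics/w1c.png',big[:,:,::-1])
cr=img
# light-gray rectangle of nest
E
```

```text
213
213
[0.57583717 0.07783697] 163.9816279875127 0.00010571943580582961
[0.57583717 0.07783696] 163.98162687466962 0.00010571943580581407
[0.57583717 0.07783696] 163.9816268879348 0.00010571943580581422
red centre 112 [0.62010642 0.12432713] ((621.3175659179688, 123.8733139038086), (47.09104919433594, 53.07737350463867), 43.1518440246582)
```

View pics/w1c.png

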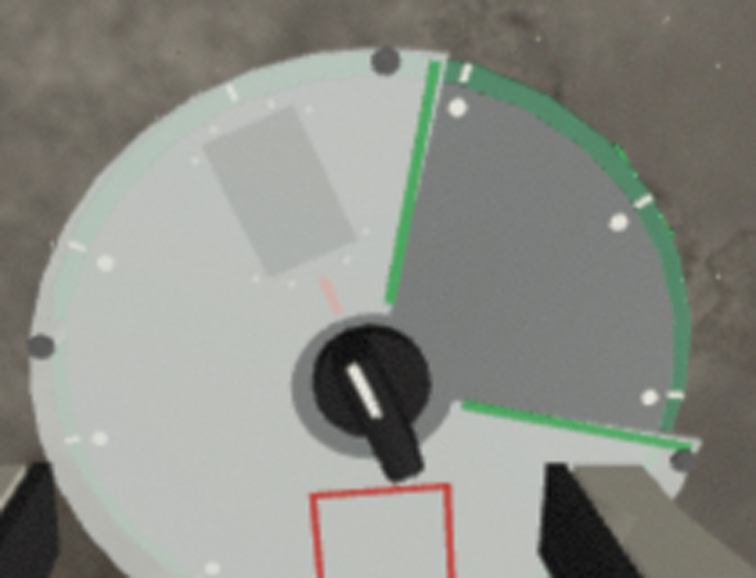

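```bash
python3 - <<'E'
from fit import *
m=arm.camera_model('wrist')
C=np.array([.5758,.0778])
f=lambda x,y:(y/3.4+90,x/3.6+170)
q=planepts([f(*p) for p in [(203,148),(292,107),(356,240),(270,277)]],.036,m); n=q.mean(0)
print(q,n,np.hypot(*(n-C)),np.rad2deg(np.arctan2(*(n-C)[::-1])))
e=(q[0]+q[1]-q[2]-q[3]); print('axis dir',np.rad2deg(np.arctan2(e[1],e[0])))
# white line on knob top z .088
w=planepts([f(350,365),f(377,413)],.088,m); print(w,np.rad2deg(np.arctan2(*(w[0]-w[1])[::-1])))
# outer guard circle pts
p=[(385,47),(30,385),(85,190),(200,90),(45,480)]
print(np.hypot(*(planepts([f(*a) for a in p],.052,m)-C).T))
E
```

```text
[[ 0.54078877 -0.02531312]
 [ 0.50937812 -0.00992943]
 [ 0.53376532  0.03946366]
 [ 0.56496058  0.02394799]] [0.5372232  0.00704228] 0.08059047747019453 -118.59902621526031
axis dir -116.207073609367
[[0.56276106 0.05706846]
 [0.57084641 0.07533951]] -113.87047757311268
[0.12765904 0.12329811 0.12546715 0.12700822 0.12666977]
```

carry_out(
  targets=[
    [[0,0,-0.785,0,0,0.3,1],[0,0,-0.785,0,0,0.3,1],[0,0,-0.785,0,0,0.3,1],[0,0,-0.785,0,0,0.3,1],[0,0,0,-0.922,0.08,0.5,1],[0,0,0,-0.922,0.08,0.5,1],[0,0,0,0,0,0.9,1],[0,0,0,0,0,0.9,1],[0,0,0,0,0,0,1]],
  ],
)

```text
t: 5.03
eef_pos: [0.5754, 0.0768, 0.3024]
ee_rot: [3.139, -0.003, -2.028]
force: [-0.7, 0.2, 0.7]
width: 0.0877
```

```bash
python3 - <<'E'
from h import *
s=arm.get_state(); print(s['t'],s['q'],s['eef_pos'],s['ee_rot'])
save('wrist','w2.png')
for q,z in [('knob_grip',.078),('fixture',0)]:
    for r in arm.landmark_of('wrist',q)[:2]:
        print(q,round(r['conf'],2),np.round(r['point'],1),np.round(pix2w('wrist',*r['point'],z=z),4))
E
```

```text
5.025 [ 4.69356261e-01  2.92806483e-01 -3.35222354e-01 -4.26615974e-04
 -9.46935598e-01 -9.26402658e-01] [0.57537548 0.07682669 0.30240041] [ 3.13881279e+00 -3.12490897e-03 -2.02808832e+00]
knob_grip 0.67 [216.5 253.2] [0.5782 0.0814 0.078 ]
fixture 0.68 [187.6 257.3] [0.5735 0.0817 0.    ]
```

View pics/w2.png

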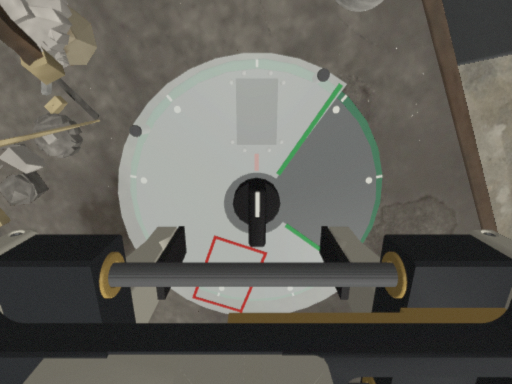

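```bash
cat >> fit.py <<'E'
def centre(img,m,c0,a0=164):
    rc,P=fitwin(img,m); d=P-c0; r=np.hypot(*d.T); P=P[(r<.135)&(r>.02)]
    def res(p):
        cx,cy,a=p; d=P-[cx,cy]; r=np.hypot(*d.T); th=np.angle(np.exp(1j*(np.arctan2(d[:,1],d[:,0])-a)))
        e1=r*np.sin(np.abs(th)-np.pi/4); e2=r-.125
        return np.where(np.abs(e1)<np.abs(e2),e1,e2)
    s=least_squares(res,[*c0,np.deg2rad(a0)],loss='soft_l1',f_scale=.002); return s.x[:2],np.rad2deg(s.x[2]),len(P)
E
python3 - <<'E'
from fit import *
img=cv2.imread('pics/w2.png')[:,:,::-1].copy(); m=arm.camera_model('wrist')
print(centre(img,m,np.array([.5758,.0778])))
q=planepts([(79,237),(79,277),(144,277),(144,236)],.036,m); n=q.mean(0); e=q[0]+q[1]-q[2]-q[3]
print(n,np.rad2deg(np.arctan2(e[1],e[0])), q)
C=n-.08*e/np.linalg.norm(e); print(C)
p=[(53,257),(180,119),(180,382),(90,155)]
P=planepts(p,.052,m); print(P)
f=least_squares(lambda c:np.hypot(*(P-c).T)-.125,C).x;print(f)
E
```

```text
(array([0.57812775, 0.08310454]), np.float64(165.5536252188903), 485)
[0.53930323 0.0086289 ] -116.32619478295649 [[ 0.54245851 -0.02395089]
 [ 0.51143938 -0.0087278 ]
 [ 0.53461125  0.04195973]
 [ 0.56870377  0.02523456]]
[0.57478171 0.0803316 ]
[[ 0.51955867 -0.03214914]
 [ 0.6765842   0.00597611]
 [ 0.46329547  0.11058759]
 [ 0.6063788  -0.04437003]]
[0.58002379 0.07844847]
```

carry_out(
  targets=[
    [[0,0,0,-0.12,0,0.87,1],[0,0,0,0,0,0.87,1],[0,0,0,0,0,0.86,0.2],[0,0,0,0,0,0,-1],[0,0,0,0,0,0,-1],[0,0,0,0,0,0,-1],[0,0,0,0,0,0,-1],[0,0,0,0,0,0,-1]],
  ],
  squeeze=35,
)

```text
t: 6.18
eef_pos: [0.577, 0.0788, 0.2401]
ee_rot: [-3.141, 0.001, -2.028]
force: [0.7, 0.0, -0.3]
width: 0.0332
```

carry_out(
  targets=[
    [[0,0,0,0,0,0,-1],[0,0,0,0,0,0,-1],[0,0,0,0,0,0,-1],[0,0,0,0,0,0,-1]],
  ],
)

```text
t: 6.68
eef_pos: [0.574, 0.0803, 0.2397]
ee_rot: [3.136, -0.001, -2.028]
force: [-21.5, 16.2, 15.5]
width: 0.014
```

carry_out(
  targets=[
    [[0,0,0,0,0.13,0,-1],[0,0,0,0,0,0,-1]],
  ],
)

```text
t: 6.92
eef_pos: [0.5732, 0.0806, 0.2397]
ee_rot: [3.14, -0.0, -2.027]
force: [-7.2, 4.8, 6.6]
width: 0.0138
```

carry_out(
  targets=[
    [[0,0,0.5,0,0.04,0,-1],[0,0,1,0,0,0,-1],[0,0,1,0,0,0,-1],[0,0,1,0,0,0,-1],[0,0,1,0,0,0,-1]],
  ],
)

```text
t: 7.55
eef_pos: [0.5733, 0.0803, 0.2397]
ee_rot: [-3.141, -0.0, -2.661]
force: [-0.6, -2.3, 0.8]
width: 0.0139
```

carry_out(
  targets=[
    [[0,0,1,0,0,0,-1],[0,0,1,0,0,0,-1],[0,0,1,0,0,0,-1],[0,0,1,0,0,0,-1],[0,0,1,0,0,0,-1],[0,0,0.4,0,0,0,-1],[0,0,0,0,0,0,-1],[0,0,0,0,0,0,-1]],
  ],
)

```text
t: 8.55
eef_pos: [0.5734, 0.0798, 0.2396]
ee_rot: [-3.141, 0.0, 2.874]
force: [1.5, -5.3, -0.1]
width: 0.0136
```

```bash
python3 - <<'E'
from fit import *
s=arm.get_state(); print(s['t'],s['eef_pos'],s['ee_rot'],s['force'],s['moment'])
img,d=save('wrist','w3.png'); m=arm.camera_model('wrist')
print(centre(img,m,np.array([.574,.08])))
E
```

```text
8.55 [0.57338456 0.07978492 0.23963289] [-3.14062238e+00  1.68877118e-04  2.87415777e+00] [ 1.51749135 -5.3063689  -0.12101409] [-1.6447926  -0.52330214 -0.0721528 ]
(array([0.57682775, 0.07851507]), np.float64(163.7531417551019), 1462)
```

View pics/w3.png

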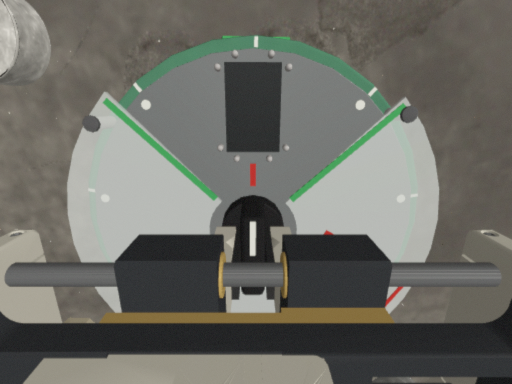

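carry_out(
  targets=[
    [[0,0,0,0,0,0,0.5],[0,0,0,0,0,0,0.5],[0,0,0,0,0,0,0.5],[0,0,0,0,0,-0.8,0.5],[0,0,0,0,0,-1,0.5],[0,0,0,0,0,-1,0.5],[0,0,0,0,0,0,0.5]],
  ],
)

```text
t: 9.48
eef_pos: [0.5738, 0.081, 0.3118]
ee_rot: [3.139, 0.003, 2.874]
force: [-0.0, -0.1, -0.3]
width: 0.0657
```

```bash
python3 - <<'E'
from fit import *
s=arm.get_state(); print(s['t'],s['eef_pos'],s['ee_rot'],s['force'],s['moment'])
img,d=save('wrist','w4.png'); m=arm.camera_model('wrist')
print(centre(img,m,np.array([.574,.08])))
for r in arm.landmark_of('wrist','nest')[:2]: print(r, pix2w('wrist',*r['point'],z=.036))
big=cv2.resize(img[20:230,110:400],None,fx=2.7,fy=2.7,interpolation=cv2.INTER_CUBIC); cv2.imwrite('pics/w4c.png',big[:,:,::-1])
E
```

```text
9.475 [0.57379825 0.0810174  0.3118365 ] [3.13908532 0.00328609 2.87410815] [-0.0005538  -0.07019273 -0.3288845 ] [ 0.04429862 -0.04090902 -0.00485176]
(array([0.57500511, 0.07842909]), np.float64(163.74306286665575), 647)
{'point': [106.8, 251.9], 'conf': 0.89} [0.49374544 0.10197898 0.036     ]
```

View pics/w4c.png

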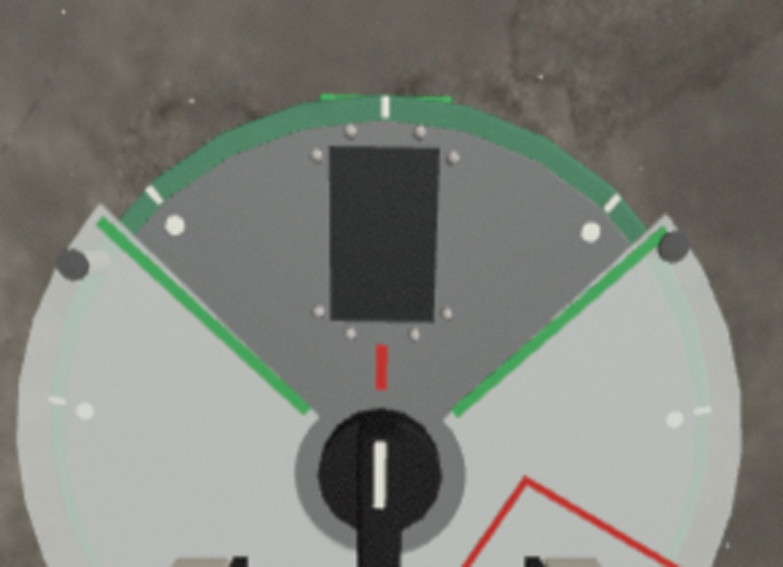

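```bash
python3 - <<'E'
from fit import *
m=arm.camera_model('wrist')
f=lambda x,y:(y/2.7+20-.3,x/2.7+110-.3)
q=planepts([f(*p) for p in [(330,147),(440,149),(435,322),(330,320)]],.036,m); n=q.mean(0); e=q[0]+q[1]-q[2]-q[3]
print(n,np.rad2deg(np.arctan2(e[1],e[0])),np.linalg.norm(q[0]-q[1]),np.linalg.norm(q[1]-q[2]))
q=planepts([f(*p) for p in [(317,154),(350,130),(420,131),(454,156),(448,313),(415,334),(351,334),(319,311)]],.043,m); print(q.mean(0)); e=q[:4].sum(0)-q[4:].sum(0);print(np.rad2deg(np.arctan2(e[1],e[0])))
w=planepts([f(380,440),f(380,508)],.088,m);print('knobline',w)
a=np.deg2rad(164.3); print('pred',np.array([.5735,.0795])+.08*np.array([np.cos(a),np.sin(a)]))
for c in ['top']:
    arm.grab_frame(c)
    for q_,z in [('brass_plate_mid',.003),('nest',.036)]:
        print([ (r['conf'],np.round(pix2w(c,*r['point'],z=z),4)) for r in arm.landmark_of(c,q_)[:2]])
E
```

```text
[0.49442956 0.101718  ] 163.7494342952744 0.03563853522941882 0.055320578595273916
[0.49408192 0.10199713]
163.96035939067548
knobline [[0.5482454  0.08589505]
 [0.56855651 0.0802733 ]]
pred [0.49648466 0.10114804]
[]
[(0.73, array([ 0.4098, -0.0611,  0.036 ])), (0.72, array([0.502 , 0.0968, 0.036 ]))]
```

carry_out(
  targets=[
    [[0,0,0,0.58,1,-0.15,1],[0,0,0,0.58,1,-0.15,1],[0,0,0,0.58,1,-0.15,1],[0,0,0,0.58,1,-0.15,1],[0,0,0,0.58,1,-0.15,1],[0,0,0,0.58,1,-0.15,1],[0,0,0,0.58,1,-0.15,1],[0,0,0,0.58,1,-0.15,1],[0,0,0,0.58,1,-0.15,1],[0,0,0,0.58,1,-0.15,1],[0,0,-0.97,0,0,0,1],[0,0,-0.97,0,0,0,1],[0,0,-0.97,0,0,0,1],[0,0,0,0,0,0,1],[0,0,0,0,0,0,1]],
  ],
)

```text
t: 11.6
eef_pos: [0.4996, 0.3601, 0.3467]
ee_rot: [-3.141, -0.001, -3.006]
force: [-0.2, 0.3, 0.4]
width: 0.0878
```

```bash
python3 - <<'E'
from fit import *
s=arm.get_state(); print(s['t'],s['q'],s['eef_pos'],s['ee_rot'])
img,d=save('wrist','w5.png'); m=arm.camera_model('wrist')
for r in arm.landmark_of('wrist','brass_plate_mid')[:2]: print(r, pix2w('wrist',*r['point'],z=.003,m=m))
hsv=cv2.cvtColor(img,cv2.COLOR_RGB2HSV)
y=((hsv[...,0]>15)&(hsv[...,0]<32)&(hsv[...,1]>130)&(hsv[...,2]>120)).astype(np.uint8); y[230:]=0
n,l,st,_=cv2.connectedComponentsWithStats(y); i=1+np.argmax(st[1:,4]); print(st[i])
cn,_=cv2.findContours((l==i).astype(np.uint8),cv2.RETR_EXTERNAL,cv2.CHAIN_APPROX_NONE)
P=planepts([(p[0][1],p[0][0]) for p in cn[0]],.006,m); print(cv2.minAreaRect((P*1000).astype(np.float32)))
E
```

```text
11.6 [ 9.41249530e-01  3.04906423e-01 -2.04382146e-01 -5.99112497e-05
 -1.06230299e+00 -2.37684181e+00] [0.49957755 0.36009504 0.34666919] [-3.14105506e+00 -5.88329113e-04 -3.00641795e+00]
{'point': [129.5, 266.9], 'conf': 0.82} [0.44095597 0.36890917 0.003     ]Traceback (most recent call last):
  File "<stdin>", line 7, in <module>
    return _wrapfunc(a, 'argmax', axis=axis, out=out, **kwds)
    return bound(*args, **kwds)
ValueError: attempt to get argmax of an empty sequence
```

View pics/w5.png

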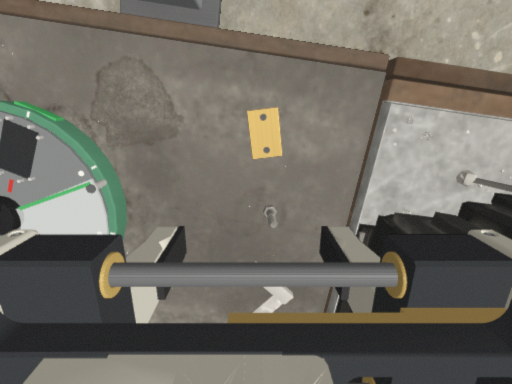

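```bash
python3 - <<'E'
from fit import *
img=cv2.imread('pics/w5.png')[:,:,::-1].copy(); m=arm.camera_model('wrist')
print(img[130,255],cv2.cvtColor(img,cv2.COLOR_RGB2HSV)[130,255])
hsv=cv2.cvtColor(img,cv2.COLOR_RGB2HSV)
y=((hsv[...,0]>12)&(hsv[...,0]<34)&(hsv[...,1]>100)&(hsv[...,2]>100)).astype(np.uint8); y[230:]=0
n,l,st,_=cv2.connectedComponentsWithStats(y); i=1+np.argmax(st[1:,4]); print(st[i])
cn,_=cv2.findContours((l==i).astype(np.uint8),cv2.RETR_EXTERNAL,cv2.CHAIN_APPROX_NONE)
P=planepts([(p[0][1],p[0][0]) for p in cn[0]],.006,m); print(cv2.minAreaRect((P*1000).astype(np.float32)))
print('bolt',pix2w('wrist',212,270,z=.023,m=m), 'spots',planepts([(117,264),(149.5,266.5)],.006,m))
cv2.imwrite('pics/w5c.png',cv2.resize(img[95:170,220:310],None,fx=6,fy=6)[:,:,::-1])
E
```

```text
[225 192 117] [ 21 122 225]
[ 247  107   35   52 1413]
((445.5984191894531, 366.7024230957031), (56.04497146606445, 36.04156494140625), 14.657258987426758)
bolt [0.53627565 0.38638334 0.023     ] spots [[0.4273149  0.3632832 ]
 [0.46399714 0.37183167]]
```

View pics/w5c.png

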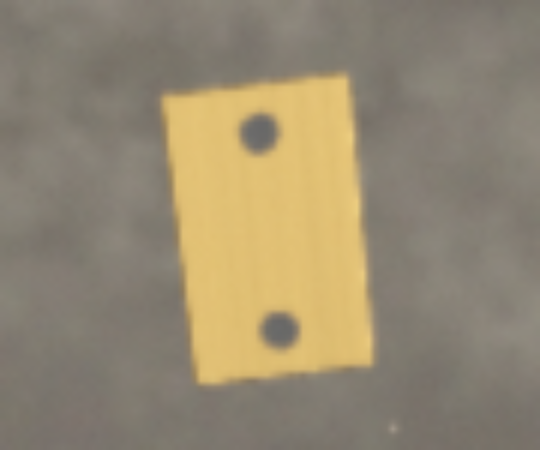

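carry_out(
  targets=[
    [[0,0,-0.87,0,0,0.3,0.5],[0,0,0,0.67,0.27,0.5,0.5],[0,0,0,0.67,0.27,0.5,0.5],[0,0,0,0.68,0.264,0.5,0.5],[0,0,0,0,0,1,0.5],[0,0,0,0,0,1,0.5],[0,0,0,0,0,1,0.5],[0,0,0,0,0,1,0.5],[0,0,0,0,0,0.5,0.5],[0,0,0,0,0,0.25,0.5],[0,0,0,0,0,0,0.5],[0,0,0,0,0,0,0.5]],
  ],
  squeeze=30,
)

```text
t: 13.2
eef_pos: [0.4458, 0.3669, 0.1842]
ee_rot: [3.141, 0.001, -2.882]
force: [0.2, 1.0, 0.3]
width: 0.0658
```

carry_out(
  targets=[
    [[0,0,0,0,0,0.17,0.3],[0,0,0,0,0,0,0],[0,0,0,0,0,0,-1],[0,0,0,0,0,0,-1],[0,0,0,0,0,0,-1],[0,0,0,0,0,0,-1],[0,0,0,0,0,0,-1]],
  ],
)

```text
t: 14.08
eef_pos: [0.4456, 0.3667, 0.1792]
ee_rot: [3.142, 0.0, -2.882]
force: [-1.0, 0.6, 1.0]
width: 0.0353
```

carry_out(
  targets=[
    [[0,0,0,0,0,-0.5,-1],[0,0,0.97,0,0,-1,-1],[0,0,0.97,0,0,-1,-1],[0,0,0.97,0,0,-1,-1],[0,0,0.96,0,0,-1,-1],[0,0,0,-0.481,-0.964,0,-1],[0,0,0,-0.481,-0.964,0,-1],[0,0,0,-0.481,-0.964,0,-1],[0,0,0,-0.481,-0.964,0,-1],[0,0,0,-0.481,-0.964,0,-1],[0,0,0,-0.481,-0.964,0,-1],[0,0,0,-0.481,-0.964,0,-1],[0,0,0,-0.481,-0.964,0,-1],[0,0,0,-0.481,-0.964,0,-1],[0,0,0,-0.481,-0.964,0,-1],[0,0,0,0,0,0,-1],[0,0,0,0,0,0,-1]],
  ],
)

```text
t: 16.2
eef_pos: [0.494, 0.1008, 0.2913]
ee_rot: [-3.141, -0.001, 2.86]
force: [-0.9, 0.0, -1.0]
width: 0.0353
```

```bash
python3 - <<'E'
from fit import *
s=arm.get_state(); print(s['t'],s['eef_pos'],s['ee_rot'],s['width'])
img,d=save('wrist','w6.png')
E
```

```text
16.2 [0.49404422 0.10078219 0.2912509 ] [-3.14097831e+00 -6.72239368e-04  2.86011623e+00] 0.03529192021072327
```

View pics/w6.png

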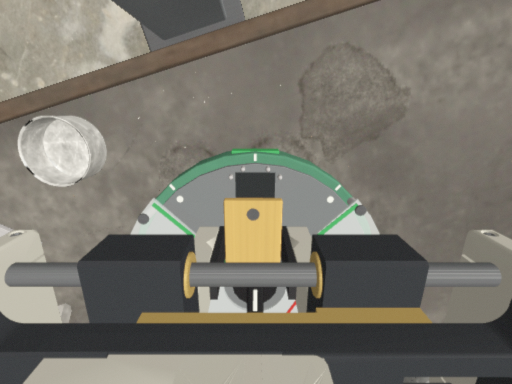

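```bash
python3 - <<'E'
from fit import *
img=cv2.imread('pics/w6.png')[:,:,::-1].copy(); m=arm.camera_model('wrist')
cv2.imwrite('pics/w6c.png',cv2.resize(img[150:270,200:310],None,fx=5,fy=5,interpolation=cv2.INTER_CUBIC)[:,:,::-1])
E
```

```text
(no output)
```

View pics/w6c.png

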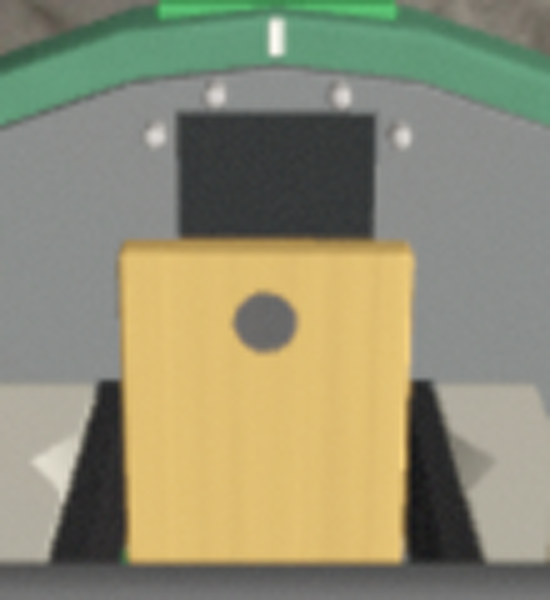

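```bash
python3 - <<'E'
from fit import *
m=arm.camera_model('wrist')
f=lambda x,y:(y/5+150-.4,x/5+200-.4)
a=planepts([f(122,252),f(411,252)],.1181,m); b=planepts([f(178,114),f(376,114)],.036,m); p=planepts([f(155,133),f(216,95),f(341,95),f(401,133)],.043,m)
yaw=2.8601; tx=np.array([np.cos(yaw),np.sin(yaw)]); ty=np.array([np.sin(yaw),-np.cos(yaw)]); ty=np.array([np.sin(yaw),-np.cos(yaw)])
t=arm.get_state()['eef_pos'][:2]
for n,q in (('plate',a),('nest',b),('pins',p)):
    e=q[-1]-q[0]
    print(n,np.linalg.norm(e)*1e3,'x',((q-t)@tx*1e3).round(1),'y',((q-t)@ty*1e3).round(1),'ang',np.rad2deg(np.arctan2(e@tx,e@ty)))
    print(' mid',((q.mean(0)-t)@tx*1e3).round(2),((q.mean(0)-t)@ty*1e3).round(2))
E
```

```text
plate 35.23310180788351 x [27.7 27.7] y [-17.5  17.7] ang 0.06570849002685299
 mid 27.68 0.11
nest 35.76701391666746 x [25.6 25.7] y [-15.8  20. ] ang 0.0632933326606374
 mid 25.66 2.08
pins 43.31340968355018 x [23.8 30.7 30.7 23.9] y [-19.4  -8.6  13.2  23.9] ang 0.06361677220613231
 mid 27.28 2.24
```

carry_out(
  targets=[
    [[0,0,0,-0.04,0.07,0.7,-1],[0,0,0,0,0,0.8,-1],[0,0,0,0,0,0.7,-1],[0,0,0,0,0,0,-1],[0,0,0,0,0,0,-1]],
  ],
)

```text
t: 16.88
eef_pos: [0.496, 0.1035, 0.2372]
ee_rot: [3.141, 0.0, 2.862]
force: [-0.8, 0.7, -1.7]
width: 0.0355
```

```bash
python3 - <<'E'
from fit import *
s=arm.get_state(); print(s['t'],s['eef_pos'],s['ee_rot'],s['width'])
img,d=save('wrist','w7.png')
cv2.imwrite('pics/w7c.png',cv2.resize(img[150:270,200:310],None,fx=5,fy=5,interpolation=cv2.INTER_CUBIC)[:,:,::-1])
E
```

```text
16.875 [0.49602872 0.10352135 0.23716657] [3.14138871e+00 4.11820745e-04 2.86174118e+00] 0.035483547900061724
```

View pics/w7c.png

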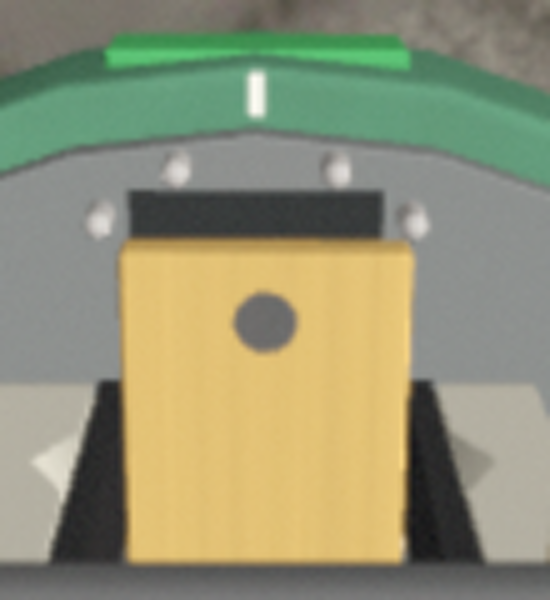

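```bash
python3 - <<'E'
from fit import *
m=arm.camera_model('wrist'); s=arm.get_state()
f=lambda x,y:(y/5+150-.4,x/5+200-.4)
a=planepts([f(122,252),f(411,252)],.0645,m); b=planepts([f(130,190),f(383,191)],.036,m); p=planepts([f(99,218),f(177,166),f(338,167),f(415,219)],.043,m)
yaw=s['ee_rot'][2]; tx=np.array([np.cos(yaw),np.sin(yaw)]); ty=np.array([np.sin(yaw),-np.cos(yaw)])
t=s['eef_pos'][:2]
for n,q in (('plate',a),('nest',b),('pins',p)):
    e=q[-1]-q[0]
    print(n,np.linalg.norm(e)*1e3,' mid',((q.mean(0)-t)@tx*1e3).round(2),((q.mean(0)-t)@ty*1e3).round(2),'ang',np.rad2deg(np.arctan2(e@tx,e@ty)))
E
```

```text
plate 35.13639803102508  mid 27.63 0.33 ang 0.01207307009544453
nest 35.91274178870712  mid 26.97 -1.03 ang -0.22203026609182214
pins 43.4229077158683  mid 28.74 -0.89 ang -0.17712866342057926
```

carry_out(
  targets=[
    [[0,0,0,0,-0.052,0.2,-1],[0,0,0,0,0,0.25,-1],[0,0,0,0,0,0.2,-1],[0,0,0,0,0,0.17,-1],[0,0,0,0,0,0,-1],[0,0,0,0,0,0,-1]],
  ],
)

```text
t: 17.68
eef_pos: [0.4955, 0.1019, 0.2162]
ee_rot: [-3.142, -0.0, 2.861]
force: [0.6, -0.0, -1.1]
width: 0.0357
```

```bash
python3 - <<'E'
from fit import *
s=arm.get_state(); print(s['t'],s['eef_pos'],s['ee_rot'],s['width'],s['force'])
img,d=save('wrist','w8.png')
cv2.imwrite('pics/w8c.png',cv2.resize(img[150:270,200:310],None,fx=5,fy=5,interpolation=cv2.INTER_CUBIC)[:,:,::-1])
E
```

```text
17.675 [0.49553521 0.10188669 0.21617909] [-3.14153705e+00 -7.52798321e-06  2.86084960e+00] 0.03574193745872248 [ 0.62135932 -0.02990968 -1.06075538]
```

View pics/w8c.png

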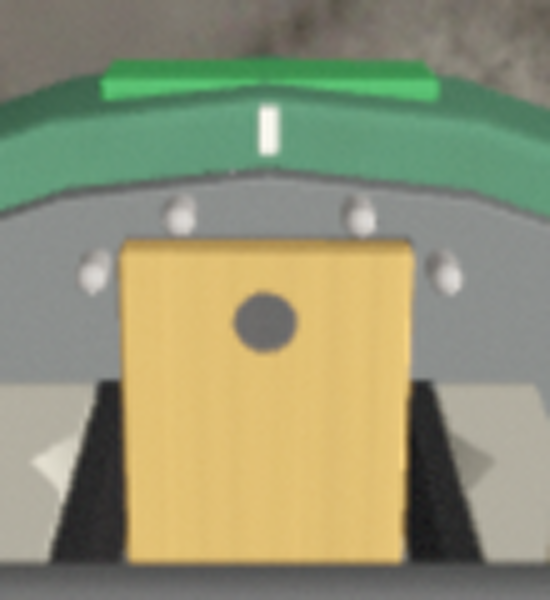

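carry_out(
  targets=[
    [[0,0,0,0,0,0.03,-1],[0,0,0,0,0,0,-0.1],[0,0,0,0,0,0,0.1],[0,0,0,0,0,0,0.15],[0,0,0,0,0,0,0.15],[0,0,0,0,0,-0.4,0.15],[0,0,0,0,0,-0.8,0.15],[0,0,0,0,0,-1,0.15],[0,0,0,0,0,-1,0.15],[0,0,0,0,0,0,0.15]],
  ],
)

```text
t: 18.98
eef_pos: [0.4961, 0.1021, 0.2981]
ee_rot: [3.138, 0.003, 2.861]
force: [0.1, 0.7, -0.2]
width: 0.0503
```

```bash
python3 - <<'E'
from fit import *
s=arm.get_state(); print(s['t'],s['eef_pos'],s['ee_rot'],s['width'],s['force'])
img,d=save('wrist','w9.png')
E
```

```text
18.975 [0.49607959 0.10214363 0.29805321] [3.13834688 0.00329277 2.86115268] 0.050284782436275446 [ 0.07715523  0.69788578 -0.1805379 ]
```

View pics/w9.png

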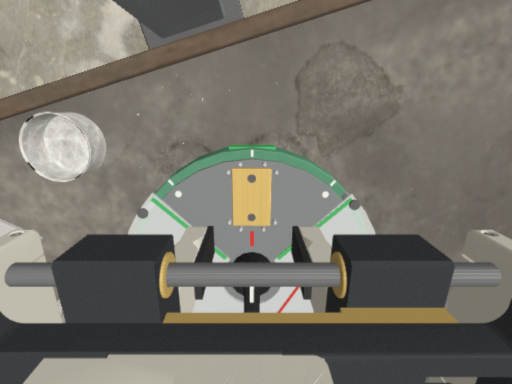

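carry_out(
  targets=[
    [[0,0,0,-0.795,0,0,0.15],[0,0,0,-0.795,0,0,0.15],[0,0,0,-0.795,0,0,0.15],[0,0,0,-0.795,0,0,0.15],[0,0,-1,0,0,0,0.15],[0,0,-1,0,0,0,0.15],[0,0,-1,0,0,0,0.15],[0,0,-1,0,0,0,0.15],[0,0,-1,0,0,0,0.15],[0,0,-1,0,0,0,0.15],[0,0,-1,0,0,0,0.15],[0,0,-1,0,0,0,0.15],[0,0,-1,0,0,0,0.15],[0,0,-1,0,0,0,0.15],[0,0,-1,0,0,0,0.15]],
  ],
)

```text
t: 20.9
eef_pos: [0.5726, 0.0794, 0.2944]
ee_rot: [3.14, -0.001, -1.882]
force: [-0.4, -1.2, 0.5]
width: 0.0505
```

carry_out(
  targets=[
    [[0,0,-1,0,0,0,0.15],[0,0,-1,0,0,0,0.15],[0,0,-1,0,0,0,0.15],[0,0,-1,0,0,0,0.15],[0,0,-1,0,0,0,0.15],[0,0,-1,0,0,0,0.15],[0,0,-1,0,0,0,0.15],[0,0,-1,0,0,0,0.15],[0,0,-1,0,0,0,0.15],[0,0,-1,0,0,0,0.15],[0,0,-1,0,0,0,0.15],[0,0,-0.5,0,0,0,0.15],[0,0,0,0,0,0,0.15],[0,0,0,0,0,0,0.15]],
  ],
)

```text
t: 22.65
eef_pos: [0.5722, 0.0796, 0.2948]
ee_rot: [3.141, 0.001, -0.283]
force: [-0.4, -0.8, 0.4]
width: 0.0504
```

```bash
python3 - <<'E'
from fit import *
s=arm.get_state(); print(s['t'],s['q'],s['eef_pos'],s['ee_rot'],s['width'],s['force'])
img,d=save('wrist','w10.png')
E
```

```text
22.65 [ 4.76646068e-01  2.95624963e-01 -3.51556329e-01  2.28020271e-05
 -9.24536099e-01  8.11499388e-01] [0.57220108 0.07959492 0.2948423 ] [ 3.14094539e+00  6.55543653e-04 -2.82637342e-01] 0.05044951755167341 [-0.39956077 -0.78514005  0.41121862]
```

View pics/w10.png

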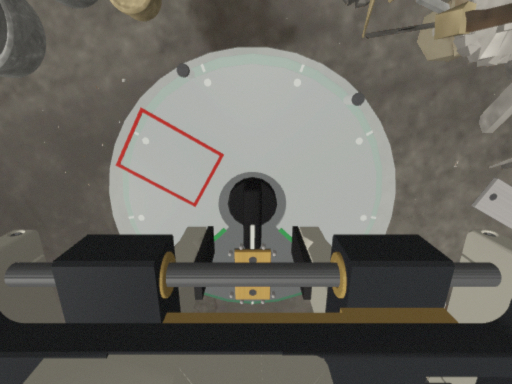

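carry_out(
  targets=[
    [[0,0,0,0,0,0.8,0.15],[0,0,0,0,0,0.8,0.15],[0,0,0,0,0,0.65,0.15],[0,0,0,0,0,0,0],[0,0,0,0,0,0,-1],[0,0,0,0,0,0,-1],[0,0,0,0,0,0,-1],[0,0,0,0,0,0,-1],[0,0,0,0,0,0,-1]],
  ],
  squeeze=35,
)

```text
t: 23.82
eef_pos: [0.572, 0.0799, 0.2396]
ee_rot: [-3.141, -0.001, -0.281]
force: [-0.8, 0.6, 3.7]
width: 0.0137
```

carry_out(
  targets=[
    [[0,0,0.5,0,0,0,-1],[0,0,1,0,0,0,-1],[0,0,1,0,0,0,-1],[0,0,1,0,0,0,-1],[0,0,1,0,0,0,-1],[0,0,1,0,0,0,-1],[0,0,1,0,0,0,-1],[0,0,1,0,0,0,-1],[0,0,0,0,0,0,-1]],
  ],
)

```text
t: 24.95
eef_pos: [0.5722, 0.0801, 0.2396]
ee_rot: [-3.14, 0.0, -1.327]
force: [-1.1, 2.3, 4.3]
width: 0.0137
```

carry_out(
  targets=[
    [[0,0,1,0,0,0,-1],[0,0,1,0,0,0,-1],[0,0,1,0,0,0,-1],[0,0,1,0,0,0,-1],[0,0,1,0,0,0,-1],[0,0,1,0,0,0,-1],[0,0,0.8,0,0,0,-1],[0,0,0.6,0,0,0,-1],[0,0,0.1,0,0,0,-1],[0,0,0,0,0,0,-1],[0,0,0,0,0,0,-1]],
  ],
)

```text
t: 26.32
eef_pos: [0.5724, 0.08, 0.2396]
ee_rot: [-3.141, 0.002, -2.373]
force: [3.3, 0.4, 4.6]
width: 0.014
```

carry_out(
  targets=[
    [[0,0,0,0,0,0,-0.3],[0,0,0,0,0,0,0.2],[0,0,0,0,0,0,0.2],[0,0,0,0,0,0,0.2],[0,0,0,0,0,-0.6,0.2],[0,0,0,0,0,-1,0.2],[0,0,0,0,0,-1,0.2],[0,0,0,0,0,-1,0.2],[0,0,0,-1,0,-1,0.2],[0,0,0,-1,0,-1,0.2],[0,0,0,-1,0,-1,0.2],[0,0,0,0,0,0,0.2]],
  ],
)

```text
t: 27.82
eef_pos: [0.627, 0.1328, 0.4072]
ee_rot: [-3.14, 0.004, -2.374]
force: [-0.8, -0.9, -0.9]
width: 0.0528
```

```bash
python3 - <<'E'
from fit import *
s=arm.get_state(); print(s['t'],s['q'],s['eef_pos'],s['ee_rot'],s['width'],s['force'])
img,d=save('wrist','w11.png'); save('top','t11.png'); save('scene','s11.png')
a=cv2.imread('pics/t11.png'); c=a[140:270,90:410]; cv2.imwrite('pics/t11c.png',cv2.resize(c,None,fx=2.5,fy=2.5,interpolation=cv2.INTER_CUBIC))
m=arm.camera_model('wrist'); print(centre(img,m,np.array([.574,.08])))
for r in arm.landmark_of('wrist','nest')[:1]+arm.landmark_of('wrist','brass_plate_mid')[:1]: print(r, pix2w('wrist',*r['point'],z=.038))
E
```

```text
27.825 [ 5.12917546e-01  3.00189772e-01 -6.72363182e-02  7.66944446e-04
 -1.19886526e+00 -1.31655304e+00] [0.62700454 0.1328355  0.4071632 ] [-3.13976686  0.00418004 -2.37415089] 0.05282487791109265 [-0.79656123 -0.89435507 -0.88347737]
(array([0.57204493, 0.07733744]), np.float64(163.90533971890312), 266)
```

View pics/w11.png

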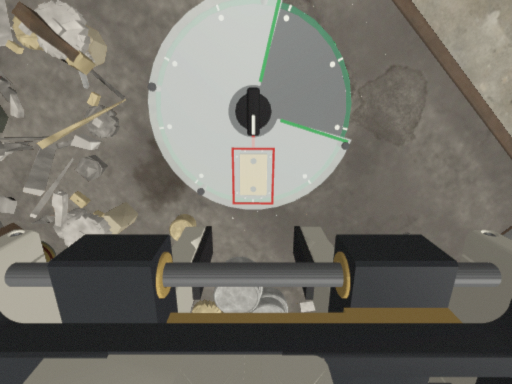

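View pics/t11c.png

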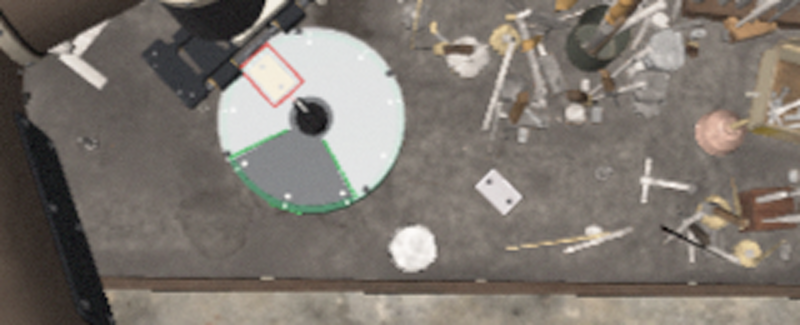

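```bash
python3 - <<'E'
from station import arm
print(arm.job_done())
E
```

```text
the job is handed in; nothing more can be done
None
```

I handed the job in at about 28 s of the 72 s. The brass plate lies in the nest, the nest is centred under the red frame, and the gripper is clear of everything.

- **Turning to the window:** I gripped the knob and turned it two clicks clockwise, from click 1 to click 3. A picture after letting go showed the nest in the middle of the open loading window.
- **Laying the plate:** I picked up the brass plate and lowered it into the nest. I shifted it twice by 1 to 2 mm, going by the wrist camera. The picture afterwards showed it flat between the pins.
- **Turning under the guard:** I regripped the knob and turned it three more clicks. The measured turn was 119.9 degrees against 120. Then I let go and lifted clear.
- **Last checks:** The final wrist picture shows the plate inside the red frame, with the knob's line pointing at it. The top picture shows the steel plate, bolt, tin, chuck key and oil can unmoved by eye, not measured.

**Disagreements between checks:**
- The camera estimates of the dial's axis differed by up to about 5 mm from where the gripped knob turned out to be. I used the gripped position.
- The last query of the trained networks for the nest and plate under the guard returned nothing. The final state there rests on the picture and the measured turn.

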